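# Tuck the drip plate under the flap and hold it down

### The job

The drip board lacks its lower plate. Pick up the loose steel plate by its grip rib, lay it on the board and slide its far edge flat under the hinged steel flap, about 30 mm deep along its whole width and without lifting the flap, as a lower shingle goes under an upper one. Then press the plate firmly flat onto the board and finish while still holding it pressed down, not letting go; leave the other things on the worktop where they are.

Things in the scene. Friction and masses are not known exactly. Their poses are not given: they have to be found in the camera images.
- drip_board: Fixed wooden drip board, 245 (x) by 184 mm (y); flat deck 22 mm above the worktop. Origin: on the worktop, below the middle of the flap's front (free) edge. x points under the flap, away from the robot; y left along the edge; z up. Open deck from x = -150 mm to the flap edge at x = 0. Under the flap a 4 mm high stop at x = 45 mm limits how deep the plate goes.
- flap (a joint): Hinge of the light steel flap (120 g, 172 mm wide, 3 mm thick) over the rear of the board: 0 = lying at rest, grows as its free edge lifts (rad); it falls back by its weight. Hinge 85 mm behind the free edge. At rest its flat underside is 7 mm above the deck; the front 10 mm flares up to about 12 mm above the deck at the edge.
- flap_edge (a point): Middle of the flap's front (free) edge, about 13.5 mm above the deck; same axes as the board while the flap lies at rest.
- plate_rib (a point): Centre of the loose steel plate's grip rib. Plate 110 (x) by 150 (y) by 4 mm, about 220 g. The upright rib is 12 mm thick (x), 56 mm long (y), its top 34 mm above the plate's underside. This point is 19 mm above the underside, at mid-width, 67 mm from the far edge, 43 mm from the front edge. x points to the far edge (the one to tuck), y left, z up.
- plate_far_left (a point): Left end of the plate's far edge (the edge to be tucked), half-way through its 4 mm thickness.
- plate_far_right (a point): Right end of the plate's far edge, half-way through its thickness.
- canister: Round ceramic canister with wooden lid, 70 mm across, 120 mm high, bystander; origin centre of underside.
- olive_jar: Round glass jar with dark lid, 71 mm across, 110 mm high, bystander; origin centre of underside.
- mini: Small bottle, 48 mm across, 132 mm high, bystander; origin centre of underside.
- coaster: Square slate coaster, 96 x 96 x 7 mm, bystander; origin centre of underside.
- matches: Flat match box, 58 x 110 x 22 mm, bystander; origin centre of underside.

How it is judged (in metres and radians):
On the way, in this order (a step that is already met when the one before it is completed fails the run):
1. the plate is lifted clear of the worktop (height (world z) of plate_rib above 0.03 m and contact force between plate and the fingers above 0.5 N), for 0.2 s.
2. the plate lies flat on the board with its far edge under the flap (x of each of plate_far_left, plate_far_right in the frame of drip_board above 0.02 m and y of plate_far_left in the frame of drip_board below 0.089 m and y of plate_far_right in the frame of drip_board above -0.089 m and z of each of plate_far_left, plate_far_right in the frame of drip_board below 0.0275 m), for 0.2 s.
At the end, for the whole second after the job is handed in: Both ends of the plate's far edge are at least 20 mm behind the flap's front edge, within its width; the plate lies flat on the deck (within 3.5 mm, 2 degrees), the flap is down (under 0.03 rad), and the gripper still presses or holds the plate, which bears on the board with over 6 N, at rest (all of step 2 and angle between plate_rib's own z axis and vertical below 0.035 rad and value of joint flap below 0.03 rad and contact force between plate and drip_board above 6 N and contact force between the fingers and plate above 2 N and linear speed of plate below 0.02 m/s); the arm keeps its last pose, push and grip.
It fails at once if the flap is lifted (more than 0.09 rad, about 8 mm at its edge) (value of joint flap above 0.09 rad).
It fails at once if a bystander is moved more than 30 mm (distance of any of canister, olive_jar, mini, coaster, matches from where it was at the start of the episode above 0.03 m).
It also fails if it takes over 42 s, if anything falls off the work surface, if the arm or the gripper's body presses on something with over 40 N, if the wrist force passes 120 N, or if a joint passes its speed limit or range.

### The arm

A 6-joint arm with a two-finger parallel gripper is mounted at the origin on a cart in front of the work surface, level with it; the furniture and walls round the work are solid. World frame = base frame: x ahead of the robot, y to its left, z up, the work surface at z = 0. Lengths are in m, angles in degrees, forces in N, time in s.
With the tool pointing down it reaches from about 0.375 to 0.925 m from the base axis. Payload 5.7 kg.
Tool frame: the origin (TCP) lies midway between the tips of the shut fingers; the grasp point (between the pads) lies 19 mm behind it; x points along the fingers, y is the direction in which the jaws open and shut, and the axes are right-handed (so a half turn about x gives the same grasp; the last joint's range is limited). The gripper opens to 88 mm and grips with 3 to 60 N. Pads are 20 mm wide; open, the fingers measure 115 mm over their backs; the gripper's body (75 mm by 178 mm) begins 61 mm behind the grasp point.
Start: joints at [-72.943, 20.558, 86.54, -0, 72.909, -6.595], TCP at [0.241, -0.55, 0.223] pointing down, gripper open.
Joint ranges: [-170.27, 170.27], [-57.76, 135], [12.27, 136.19], [-55.21, 235.2], [11.17, 155.16], [-170.74, 170.74]. Speed limits (degrees/s): [136.94, 136.94, 180, 180, 180, 180].

### API

Orientations are given as [roll, pitch, yaw] about the fixed x, y, z axes, in that order (R = Rz(yaw) Ry(pitch) Rx(roll)).
In Python, from rig import state, cams, workorder gives the robot as it stands. The module is installed in compiled form; this text tells all that it offers.
- The arm moves only by the tool carry_out, never from a script. Its argument "series" is a list of rows, each an object of numbers: "x", "y", "z": the shift along the tool's x, y, z in mm; "twist": the turn about the tool's x in degrees; "grip": the opening in per cent of the stroke, from 0 (shut) to 100 (fully open). A call has 1 to 12 rows; each row is the pose to reach, as a shift and turn from the pose commanded when the call began, along the tool's axes at that moment; what a row does not reach only later rows make up. A row lasts 1/12 s, in which the tool goes at most 41.7 mm and 7.16 degrees, less where a joint would pass 70% of its speed; a pose out of reach is approached as far as the arm can. A call with a gripper value outside its range is refused whole. The fingers move at their own pace and stop on an object; the grip force is fixed at half the most. Time passes only in rows, so rows that repeat a pose let the fingers close. It gives the time, the measured TCP pose, the force and the opening at its end, in the units of the state.
- state(): the state, without advancing time (a new reading comes with each control period).
- cams.capture(name): name is "scene" or "side" or "wrist"; returns the picture (480x640x3 uint8, red, green, blue); there is no depth.
- cams.calibration(name): a dict with "intrinsics" (3x3 intrinsics, pixels), "R" (3x3) and "t" (3): a world point X has camera coordinates R X + t. Camera axes: x right, y down, z forward; pixel columns grow to the right and rows downward; lengths in m; the calibration is good to about 2 mm. The wrist camera is an equidistant fisheye: a pixel r from the principal point sees the ray r / f radians off the axis. A picture is of the moment at which its call begins: read the wrist's pose just before it. calibration takes no time and is no camera call; for the wrist camera it gives the pose at the moment of the call.
- workorder.hand_in(): hands the job in, once; it reports no verdict.
The state is a dict: "clock": time; "joints": joint angles; "joint_vel": joint speeds; "effort": joint torques, N m; "ee_pos": TCP position; "tool_rot": TCP orientation; "wrist_force": force on the tool from outside, world axes, zero at the start; "torque": the same for the moment, N m; "grip_width": finger opening in m.
Only numpy, scipy, OpenCV 4.12 (cv2) and the standard library are available. Lean on these libraries where they do the work, as an engineer would, in place of code of your own. Each camera call takes 0.05 s, during which the arm holds its last target.

## Working session

There is one attempt and no reset: what is moved stays moved. The work goes in short steps, Python scripts to look and compute and a tool call to move; the robot and the scene stay as the last step left them, time stands still between calls to the robot, and variables do not carry over. Pictures are saved under pics/ and viewed, and the job is handed in when it is done.

Besides the shell and the picture viewer there is one more tool, called after "Request:" as name([rows], argument=value, ...), one row to a line, values as JSON. carry_out: Moves the arm, as the interface text tells. Its arguments: {"type":"object","properties":{"series":{"type":"array","items":{"type":"object","properties":{"x":{"type":"number"},"y":{"type":"number"},"z":{"type":"number"},"twist":{"type":"number"},"grip":{"type":"number"}}}}},"required":["series"]}

```bash
mkdir -p pics
python3 - <<'E'
from rig import state,cams
import cv2
s=state();print(s)
for n in ("scene","side","wrist"):
    im=cams.capture(n);cv2.imwrite(f"pics/{n}0.png",im[:,:,::-1])
    c=cams.calibration(n);print(n,c)
E
```

```text
{'clock': 0.0, 'joints': array([-7.29433689e+01,  2.05995641e+01,  8.65989613e+01,  1.66388160e-04,
        7.29080955e+01, -6.59596870e+00]), 'joint_vel': array([ 0.04766321,  0.11666491,  0.06937888, -0.00311027, -0.06312705,
        0.06278535]), 'effort': array([ 8.84924339e-04, -5.15367758e+01, -2.70722294e+01,  6.78394362e-02,
        3.52291355e-02, -1.38087721e-04]), 'ee_pos': array([ 0.24049155, -0.54893739,  0.22179284]), 'tool_rot': array([-96.68138404,  89.89337894, 106.9711667 ]), 'wrist_force': array([-0.42161455,  0.19762675,  0.17709538]), 'torque': array([-0.01222945, -0.07014947,  0.00662508]), 'grip_width': 0.08735115600169464}
scene {'intrinsics': array([[554.44780496,   0.        , 313.18987069],
       [  0.        , 554.44780496, 243.28842638],
       [  0.        ,   0.        ,   1.        ]]), 'R': array([[-0.66991654, -0.74226479, -0.01596289],
       [-0.49055653,  0.45867627, -0.74092534],
       [ 0.55728459, -0.48852744, -0.67139766]]), 't': array([0.33074934, 0.29910823, 1.75320384])}
side {'intrinsics': array([[468.4255143 ,   0.        , 318.14818796],
       [  0.        , 468.4255143 , 239.33573132],
       [  0.        ,   0.        ,   1.        ]]), 'R': array([[ 0.99587729, -0.09031827, -0.00842857],
       [-0.0643346 , -0.6377443 , -0.76755668],
       [ 0.06394912,  0.76493451, -0.64092566]]), 't': array([-0.51439288,  0.07301859,  1.79287797])}
wrist {'intrinsics': array([[371.64829954,   0.        , 324.80741897],
       [  0.        , 371.64829954, 238.72686216],
       [  0.        ,   0.        ,   1.        ]]), 'R': array([[ 0.40175477, -0.91574607, -0.00149423],
       [-0.87442623, -0.38411058,  0.29637449],
       [-0.27197772, -0.11776327, -0.95507064]]), 't': array([-0.60001677, -0.03631706,  0.39191836])}
```

View pics/scene0.png

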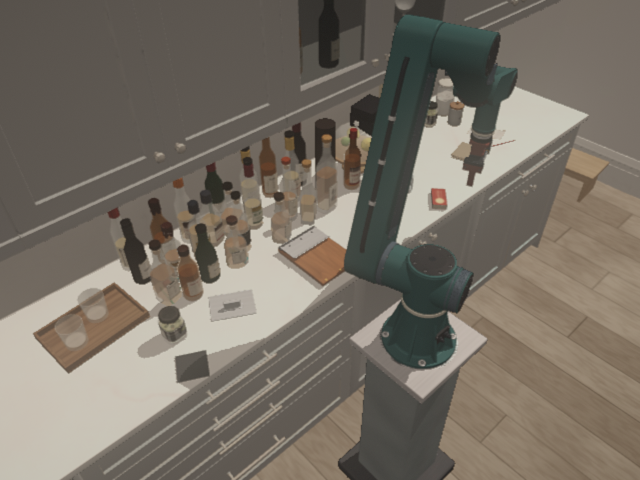

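View pics/side0.png

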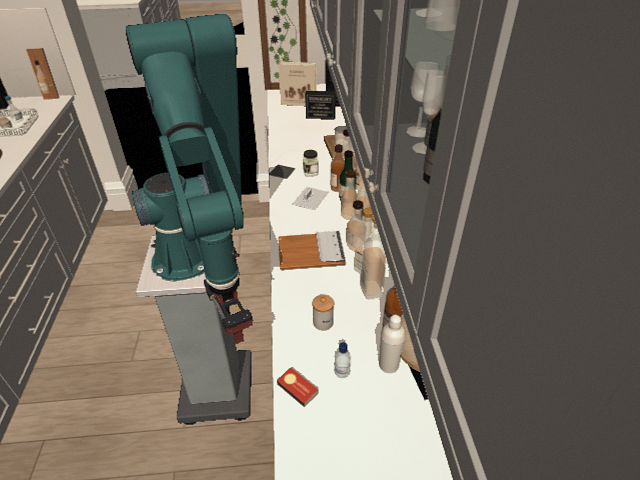

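View pics/wrist0.png

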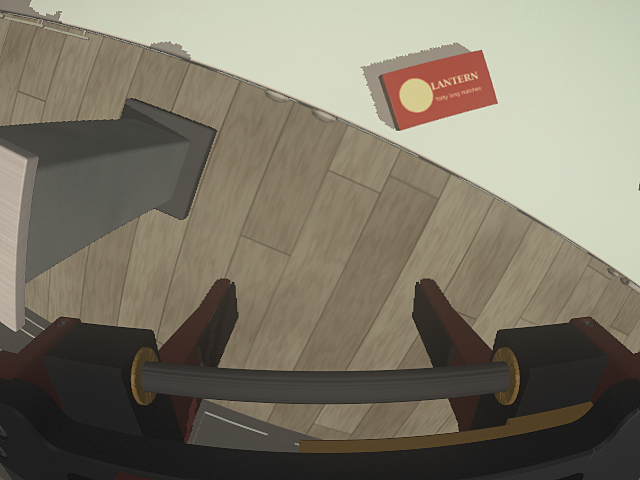

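The scene view shows the loose plate at about (232,305) and the board at (315,255), with its flap at (308,243). In the side view the plate is at (311,197) and the board at (312,250). Next I'll zoom in on both and measure.

```bash
cat > h.py <<'E'
import numpy as np, cv2
from rig import state,cams
def ray(cal,uv,fish=False):
    K=cal["intrinsics"];x=(uv[0]-K[0,2])/K[0,0];y=(uv[1]-K[1,2])/K[1,1]
    if fish:
        r=np.hypot(x,y);d=np.array([x/r*np.sin(r),y/r*np.sin(r),np.cos(r)]) if r>1e-9 else np.array([0,0,1.])
    else: d=np.array([x,y,1.])
    R=cal["R"];o=-R.T@cal["t"];d=R.T@d;return o,d/np.linalg.norm(d)
def onz(cal,uv,z,fish=False):
    o,d=ray(cal,uv,fish);return o+d*(z-o[2])/d[2]
def tri(rays):
    A=np.zeros((3,3));b=np.zeros(3)
    for o,d in rays:
        P=np.eye(3)-np.outer(d,d);A+=P;b+=P@o
    X=np.linalg.solve(A,b);return X,[np.linalg.norm((np.eye(3)-np.outer(d,d))@(X-o)) for o,d in rays]
def proj(cal,X,fish=False):
    c=cal["R"]@np.asarray(X)+cal["t"];K=cal["intrinsics"]
    if fish:
        th=np.arctan2(np.hypot(c[0],c[1]),c[2]);n=np.hypot(c[0],c[1]);p=c[:2]/n*th
    else:p=c[:2]/c[2]
    return p[0]*K[0,0]+K[0,2],p[1]*K[1,1]+K[1,2]
E
python3 - <<'E'
from h import *
a=cv2.imread("pics/scene0.png")[200:400,140:380];b=cv2.imread("pics/side0.png")[130:290,240:400]
cv2.imwrite("pics/z1.png",cv2.resize(a,None,fx=3,fy=3,interpolation=2));cv2.imwrite("pics/z2.png",cv2.resize(b,None,fx=3.7,fy=3.7,interpolation=2))
for n,l in (("scene",[(232,305),(315,255)]),("side",[(311,197),(312,250)])):
    c=cams.calibration(n)
    for p in l: print(n,p,onz(c,p,0.01))
E
```

```text
scene (232, 305) [0.50565087 0.35494478 0.01      ]
scene (315, 255) [ 0.49643334 -0.01158983  0.01      ]
side (311, 197) [0.51602954 0.34573022 0.01      ]
side (312, 250) [ 0.49170308 -0.01171847  0.01      ]
```

View pics/z1.png

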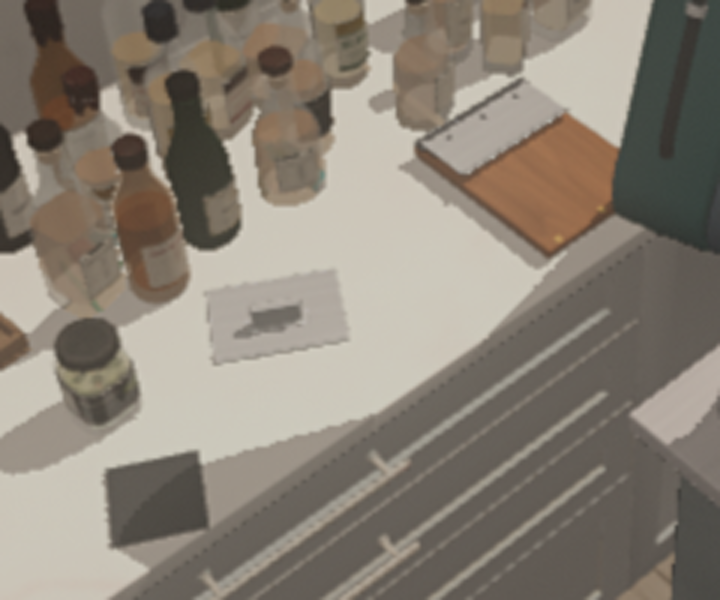

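View pics/z2.png

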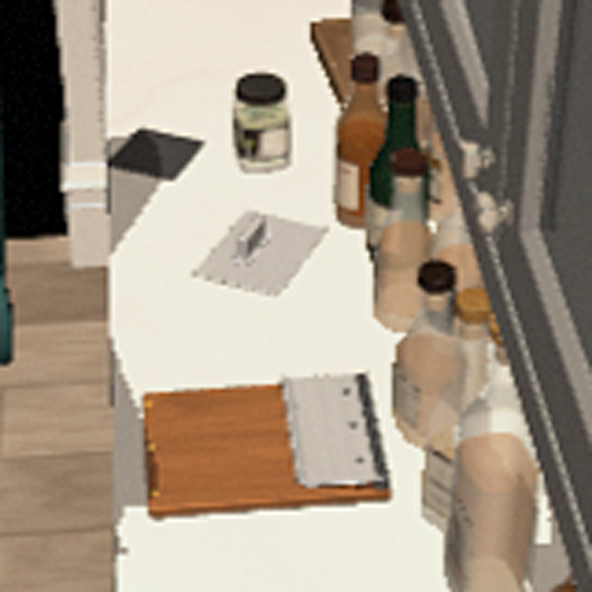

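```bash
cat >> h.py <<'E'
from scipy.spatial.transform import Rotation as Ro
def toolR(s): return Ro.from_euler('xyz',s["tool_rot"],degrees=True).as_matrix()
def delta(s,P,ydir=None):
    R=toolR(s);d=R.T@(np.asarray(P)-s["ee_pos"])*1000
    tw=None
    if ydir is not None:
        v=R.T@np.array([ydir[0],ydir[1],0]);tw=np.degrees(np.arctan2(v[2],v[1]));tw=(tw+90)%180-90
    return d.round(1),tw
E
python3 - <<'E'
from h import *
s=state();print(toolR(s).round(3))
for P in [(.5,-.3,.3),(.5,.15,.3)]: print(delta(s,P,(1,0)))
cs=cams.calibration("side")
z2=lambda p:(240+p[0]/3.7,130+p[1]/3.7)
z1=lambda p:(140+p[0]/3,200+p[1]/3)
for p in [(193,272),(275,295),(328,230),(250,210)]: print("side",onz(cs,z2(p),.004).round(3))
cc=cams.calibration("scene")
for p in [(206,292),(335,271),(348,340),(213,362)]: print("scene",onz(cc,z1(p),.004).round(3))
for p in [(150,515),(145,395),(285,380),(297,487)]: print("sideboard",onz(cs,z2(p),.022).round(3))
for p in [(418,145),(465,175),(550,253),(566,108)]: print("sceneboard",onz(cc,z1(p),.022).round(3))
E
```

```text
[[-0.     0.401 -0.916]
 [ 0.001 -0.916 -0.401]
 [-1.    -0.001 -0.   ]]
(array([ -77.8, -124.2, -337.6]), np.float64(-66.34922797546658))
(array([ -77.1, -536.4, -518.1]), np.float64(-66.34922797546658))
side [0.43  0.313 0.004]
side [0.523 0.257 0.004]
side [0.599 0.384 0.004]
side [0.507 0.438 0.004]
scene [0.593 0.39  0.004]
scene [0.519 0.263 0.004]
scene [0.426 0.316 0.004]
scene [0.502 0.443 0.004]
sideboard [ 0.368 -0.12   0.022]
sideboard [0.368 0.067 0.022]
sideboard [0.519 0.077 0.022]
sideboard [ 0.516 -0.094  0.022]
sceneboard [0.603 0.069 0.022]
sceneboard [0.523 0.061 0.022]
sceneboard [0.359 0.074 0.022]
sceneboard [ 0.529 -0.111  0.022]
```

Request:
carry_out([
  {"x": -78, "y": -14, "z": -38, "twist": -5, "grip": 100},
  {"x": -78, "y": -28, "z": -76, "twist": -10},
  {"x": -78, "y": -42, "z": -114, "twist": -15},
  {"x": -78, "y": -56, "z": -152, "twist": -20},
  {"x": -78, "y": -70, "z": -190, "twist": -25},
  {"x": -78, "y": -84, "z": -228, "twist": -30},
  {"x": -78, "y": -98, "z": -266, "twist": -36},
  {"x": -78, "y": -124, "z": -300, "twist": -36},
  {"x": -78, "y": -160, "z": -330, "twist": -36},
  {"x": -78, "y": -198, "z": -348, "twist": -36},
  {"x": -78, "y": -236, "z": -364, "twist": -36},
  {"x": -78, "y": -274, "z": -382, "twist": -36},
])

```text
$.series[1]: bad value
```

Run:
```python
from h import *
s=state();print(s["clock"],s["ee_pos"],s["joints"].round(1),toolR(s).round(3))
print(delta(s,(.5,.14,.3),(np.cos(np.radians(-30)),-.5)))
```

```text
0.15 [ 0.24052012 -0.54908425  0.22197801] [-72.9  20.6  86.6  -0.   72.9  -6.6] [[-0.     0.401 -0.916]
 [ 0.001 -0.916 -0.401]
 [-1.    -0.001 -0.   ]]
(array([ -77.2, -527.2, -514.1]), np.float64(-36.34924107969058))
```

All fields are needed in each row.

Request:
carry_out([
  {"x": -78, "y": -14, "z": -38, "twist": -5, "grip": 100},
  {"x": -78, "y": -28, "z": -76, "twist": -10, "grip": 100},
  {"x": -78, "y": -42, "z": -114, "twist": -15, "grip": 100},
  {"x": -78, "y": -56, "z": -152, "twist": -20, "grip": 100},
  {"x": -78, "y": -70, "z": -190, "twist": -25, "grip": 100},
  {"x": -78, "y": -84, "z": -228, "twist": -30, "grip": 100},
  {"x": -78, "y": -98, "z": -266, "twist": -36, "grip": 100},
  {"x": -78, "y": -124, "z": -300, "twist": -36, "grip": 100},
  {"x": -78, "y": -160, "z": -330, "twist": -36, "grip": 100},
  {"x": -78, "y": -198, "z": -348, "twist": -36, "grip": 100},
  {"x": -78, "y": -236, "z": -364, "twist": -36, "grip": 100},
  {"x": -78, "y": -274, "z": -382, "twist": -36, "grip": 100},
])

```text
clock: 1.15
ee_pos: [0.4797, -0.17, 0.3003]
tool_rot: [-111.8, 90.0, 127.9]
wrist_force: [0.1, 1.6, -0.0]
grip_width: 0.0878
```

Run:
```python
from h import *
s=state();print(s["clock"],s["ee_pos"],s["joints"].round(1),toolR(s).round(3))
print(delta(s,(.5,.14,.3),(np.cos(np.radians(-30)),-.5)))
```

```text
1.15 [ 0.4796921  -0.16996429  0.30028495] [-27.3   9.2  91.1   0.   79.7   3. ] [[-0.     0.863 -0.505]
 [ 0.    -0.505 -0.863]
 [-1.    -0.001 -0.   ]]
(array([   0.4, -139. , -277.8]), np.float64(-0.3374398783346919))
```

Request:
carry_out([
  {"x": 0, "y": -17, "z": -35, "twist": 0, "grip": 100},
  {"x": 0, "y": -34, "z": -70, "twist": 0, "grip": 100},
  {"x": 0, "y": -51, "z": -105, "twist": 0, "grip": 100},
  {"x": 0, "y": -68, "z": -140, "twist": 0, "grip": 100},
  {"x": 0, "y": -85, "z": -175, "twist": 0, "grip": 100},
  {"x": 0, "y": -102, "z": -210, "twist": 0, "grip": 100},
  {"x": 0, "y": -119, "z": -240, "twist": 0, "grip": 100},
  {"x": 0, "y": -130, "z": -260, "twist": 0, "grip": 100},
  {"x": 0, "y": -130, "z": -260, "twist": 0, "grip": 100},
  {"x": 0, "y": -130, "z": -260, "twist": 0, "grip": 100},
])

```text
clock: 1.98
ee_pos: [0.4984, 0.1189, 0.3004]
tool_rot: [-29.9, 90.0, -150.1]
wrist_force: [-0.5, -0.6, -0.7]
grip_width: 0.0881
```

Run:
```python
from h import *
import pickle
s=state();c=cams.calibration("wrist");im=cams.capture("wrist")[:,:,::-1];cv2.imwrite("pics/w1.png",im);pickle.dump(c,open("w1.pkl","wb"))
cv2.imwrite("pics/side1.png",cams.capture("side")[:,:,::-1])
print(s["clock"],s["ee_pos"],s["joints"].round(1),s["joint_vel"].round(2),(-c["R"].T@c["t"]).round(3),c["R"][2].round(3))
```

```text
1.9833 [0.49838772 0.11889614 0.3003964 ] [ 5.7  9.5 90.7 -0.  79.8 35.9] [-2.4  -0.2   0.35 -0.64  0.03 -0.5 ] [0.54  0.189 0.462] [-0.149 -0.257 -0.955]
```

View pics/w1.png

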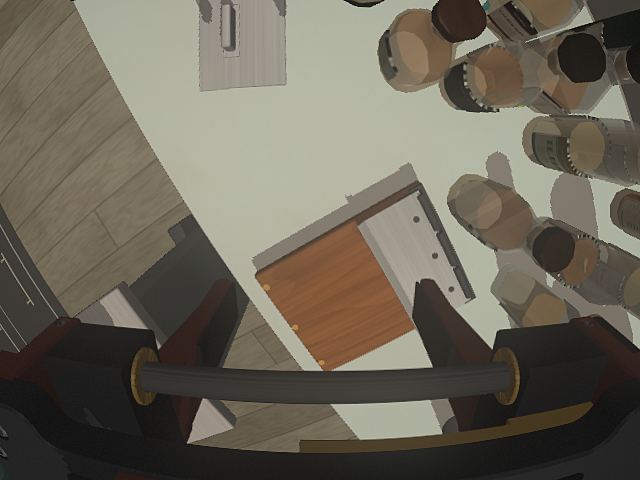

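The wrist view shows the plate at the top, with its rib at about (228,27) between plate edges at columns 200 and 286. The rib is offset to the robot side, so the far edge is the right one and the plate's yaw is about -30°. The flap's front edge runs from (357,225) to (415,328). I'll move over the plate.

Request:
carry_out([
  {"x": 0, "y": -18, "z": -32, "twist": 0, "grip": 100},
  {"x": 0, "y": -36, "z": -64, "twist": 0, "grip": 100},
  {"x": 0, "y": -54, "z": -96, "twist": 0, "grip": 100},
  {"x": 0, "y": -72, "z": -126, "twist": 0, "grip": 100},
  {"x": 0, "y": -86, "z": -150, "twist": 0, "grip": 100},
  {"x": 0, "y": -90, "z": -156, "twist": 0, "grip": 100},
  {"x": 0, "y": -90, "z": -156, "twist": 0, "grip": 100},
  {"x": 0, "y": -90, "z": -156, "twist": 0, "grip": 100},
])

```text
clock: 2.75
ee_pos: [0.5002, 0.2965, 0.3004]
tool_rot: [10.4, 89.9, -110.0]
wrist_force: [0.1, -0.3, 0.2]
grip_width: 0.0879
```

Run:
```python
from h import *
import pickle
s=state();c=cams.calibration("wrist");im=cams.capture("wrist")[:,:,::-1];cv2.imwrite("pics/w2.png",im);pickle.dump(c,open("w2.pkl","wb"))
print(s["clock"],s["ee_pos"],s["joints"].round(1),s["joint_vel"].round(2),(-c["R"].T@c["t"]).round(3))
cv2.imwrite("pics/w2z.png",cv2.resize(im[0:240,150:440],None,fx=2.5,fy=2.5,interpolation=2))
a=cv2.imread("pics/w1.png");cv2.imwrite("pics/w1z.png",cv2.resize(a[150:390,230:490],None,fx=2.5,fy=2.5,interpolation=2))
```

```text
2.75 [0.50015276 0.29654115 0.30044265] [23.9 15.6 82.6 -0.1 81.8 54.3] [-1.13 -0.5   0.49 -0.06  0.02  0.13] [0.542 0.367 0.462]
```

View pics/w2z.png

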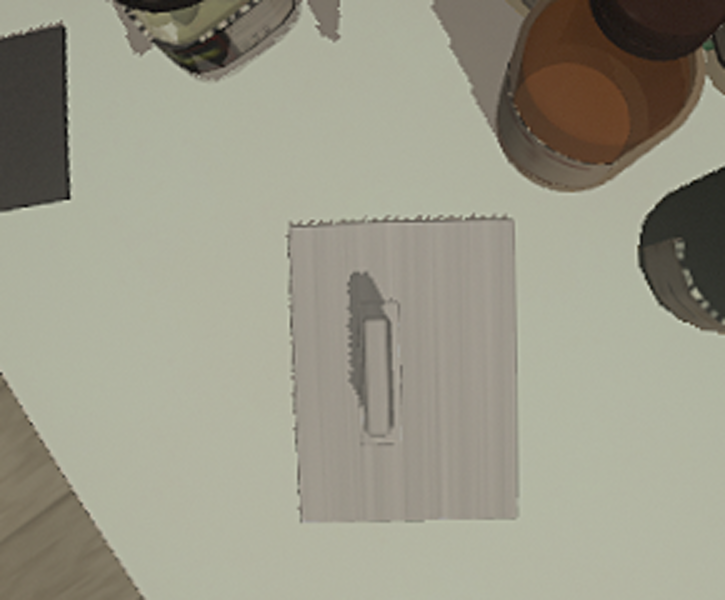

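View pics/w1z.png

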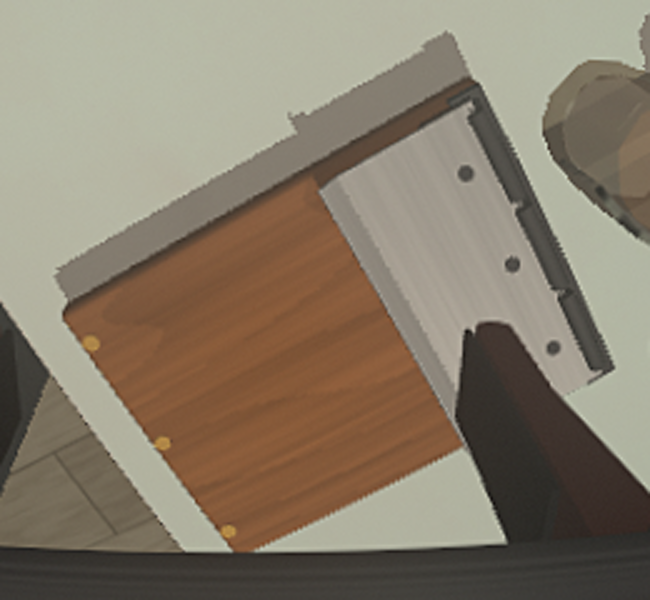

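View pics/w2.png

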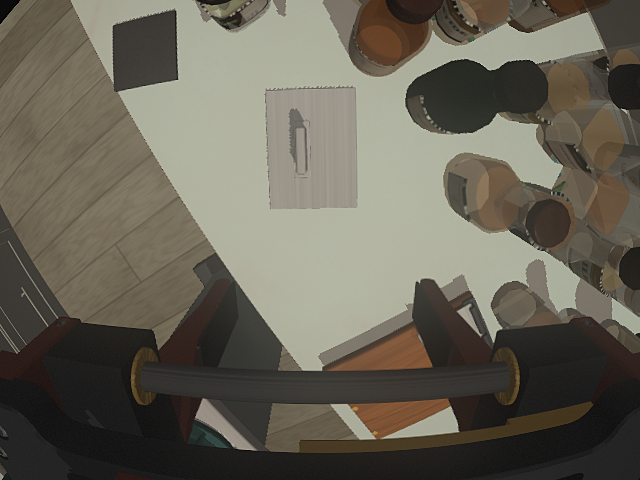

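In w2 the plate corners are at zoomed (289,224), (513,219), (518,517) and (302,521), and the rib top is at (365..392, 318..436). In w1 the board deck and the flap edge, from zoomed (319,188) to (463,447), are clear.

```bash
python3 - <<'E'
from h import *
import pickle
w1=pickle.load(open("w1.pkl","rb"));w2=pickle.load(open("w2.pkl","rb"))
f=lambda p:(150+p[0]/2.5,p[1]/2.5); g=lambda p:(230+p[0]/2.5,150+p[1]/2.5)
sd=cams.calibration("side");sc=cams.calibration("scene")
z2=lambda p:(240+p[0]/3.7,130+p[1]/3.7);z1=lambda p:(140+p[0]/3,200+p[1]/3)
P=[onz(w2,f(p),.004,True) for p in [(289,223),(514,218),(519,518),(301,522)]]
for p in P: print("plate",p.round(4))
NL,FL,FR,NR=P
print("len",[np.linalg.norm(a-b).round(4) for a,b in ((NL,FL),(FL,FR),(FR,NR),(NR,NL))])
yv=((FL-FR)+(NL-NR));print("yaw from y",np.degrees(np.arctan2(-yv[0],yv[1])));xv=(FL-NL)+(FR-NR);print("yaw x",np.degrees(np.arctan2(xv[1],xv[0])))
yaw=np.arctan2(xv[1],xv[0]); C=sum(P)/4; print("centre",C.round(4),"rib pred",(C-.012*np.array([np.cos(yaw),np.sin(yaw),0])).round(4))
R=[onz(w2,f(p),.034,True) for p in [(365,318),(388,319),(392,436),(367,436)]]
print("rib top", [r.round(4) for r in R], (sum(R)/4).round(4))
# heights by triangulation w2 x side (rib top centre from side) 
print(tri([ray(w2,f((513,219)),True),ray(sd,z2((328,230)))]),tri([ray(w2,f((302,521)),True),ray(sd,z2((193,272)))]))
print("proj rib", [(np.round(((np.array(proj(sd,r))-[240,130])*3.7))) for r in R])
# board from w1
for nm,p,z in [("nearL",(64,308),.022),("nearR",(236,551),.022),("frontR deck@flap",(463,447),.0335),("flapL",(319,188),.0335),("flap low kink L",(340,178),.032),("rearL",(475,82),.022)]:
    print(nm,onz(w1,g(p),z,True).round(4))
print("flapL tri",tri([ray(w1,g((319,188)),True),ray(sd,z2((284,379))) ]),tri([ray(w1,g((463,447)),True),ray(sd,z2((297,487))) ]))
print("deck tri",tri([ray(w1,g((64,308)),True),ray(sd,z2((145,395)))]))
E
python3 -c "
import cv2
a=cv2.imread('pics/side1.png');cv2.imwrite('pics/s1z.png',cv2.resize(a[175:285,265:365],None,fx=5.4,fy=5.4,interpolation=2))"
```

```text
plate [0.5039 0.4439 0.004 ]
plate [0.5989 0.3899 0.004 ]
plate [0.5267 0.2582 0.004 ]
plate [0.4302 0.3125 0.004 ]
len [np.float64(0.1093), np.float64(0.1502), np.float64(0.1107), np.float64(0.1507)]
yaw from y -29.000377011346508
yaw x -29.495084032446975
centre [0.5149 0.3511 0.004 ] rib pred [0.5045 0.357  0.004 ]
rib top [array([0.5134, 0.3824, 0.034 ]), array([0.5221, 0.3766, 0.034 ]), array([0.4959, 0.329 , 0.034 ]), array([0.486, 0.335, 0.034])] [0.5044 0.3558 0.034 ]
(array([5.99246414e-01, 3.89871290e-01, 2.34668771e-04]), [np.float64(0.0005676694466449839), np.float64(0.0005676694466451854)]) (array([0.43064075, 0.31269823, 0.0040788 ]), [np.float64(0.0003146187459791001), np.float64(0.00031461874597897224)])
proj rib [array([258., 214.]), array([265., 217.]), array([247., 240.]), array([238., 238.])]
nearL [0.3698 0.0751 0.022 ]
nearR [ 0.3691 -0.1039  0.022 ]
frontR deck@flap [ 0.5149 -0.0999  0.0335]
flapL [0.5153 0.0685 0.0335]
flap low kink L [0.5264 0.0674 0.032 ]
rearL [0.6074 0.0739 0.022 ]
flapL tri (array([0.5162985 , 0.06776793, 0.03125082]), [np.float64(0.001089097755109097), np.float64(0.0010890977551092874)]) (array([ 0.51500493, -0.10234412,  0.02986416]), [np.float64(0.0003493569691795281), np.float64(0.0003493569691793429)])
deck tri (array([0.36776778, 0.07362412, 0.01651457]), [np.float64(5.940392353220288e-05), np.float64(5.940392353214555e-05)])
```

View pics/s1z.png

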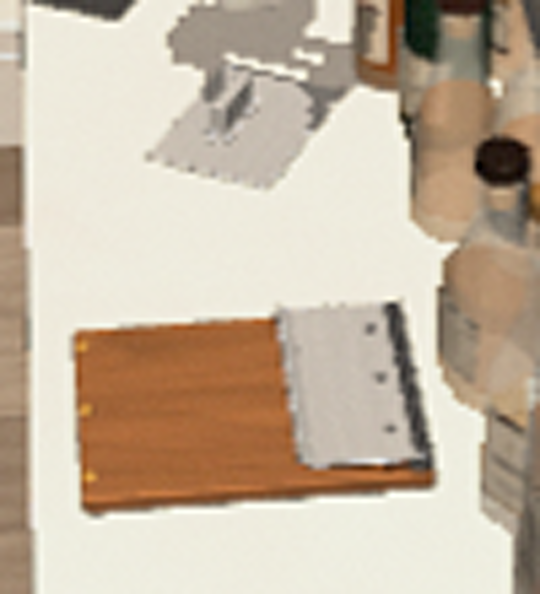

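Run:
```python
from h import *
s=state();a=np.radians(-29.3)
print(delta(s,(.5045,.3565,.008),(np.cos(a),np.sin(a))),toolR(s)[:,1].round(4))
```

```text
(array([292.5, -26.9, -54.6]), np.float64(-1.1292625963483829)) [ 8.623e-01 -5.065e-01  2.000e-04]
```

Request:
carry_out([
  {"x": 35, "y": -10, "z": -20, "twist": -1, "grip": 100},
  {"x": 72, "y": -20, "z": -40, "twist": -1, "grip": 100},
  {"x": 110, "y": -27, "z": -55, "twist": -1, "grip": 100},
  {"x": 150, "y": -27, "z": -55, "twist": -1, "grip": 100},
  {"x": 190, "y": -27, "z": -55, "twist": -1, "grip": 100},
  {"x": 225, "y": -27, "z": -55, "twist": -1, "grip": 100},
  {"x": 240, "y": -27, "z": -55, "twist": -1, "grip": 100},
  {"x": 240, "y": -27, "z": -55, "twist": -1, "grip": 100},
  {"x": 240, "y": -27, "z": -55, "twist": -1, "grip": 100},
  {"x": 240, "y": -27, "z": -55, "twist": -1, "grip": 100},
])

```text
clock: 3.63
ee_pos: [0.506, 0.3588, 0.0624]
tool_rot: [146.6, 89.9, 27.1]
wrist_force: [-0.1, -0.3, -0.8]
grip_width: 0.088
```

Run:
```python
from h import *
import pickle
s=state();c=cams.calibration("wrist");im=cams.capture("wrist")[:,:,::-1];cv2.imwrite("pics/w3.png",im);pickle.dump(c,open("w3.pkl","wb"))
print(s["clock"],s["ee_pos"],s["joint_vel"].round(2))
a=np.radians(-29.3)
print(delta(s,(.5045,.3565,.008),(np.cos(a),np.sin(a))))
print("rib proj",proj(c,(.5045,.3565,.034),True))
```

```text
3.6333 [0.50600245 0.35881287 0.0623536 ] [ 0.41 -1.   -0.87  0.11 -0.11  0.1 ]
(array([54.3, -0.2,  2.9]), np.float64(-0.12395174708970558))
rib proj (np.float64(323.09174406194603), np.float64(281.36733807848816))
```

View pics/w3.png

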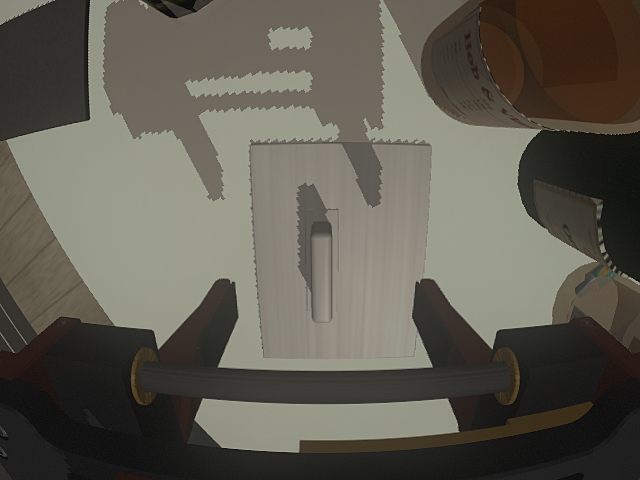

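The rib top is centred at about (320,272), against a prediction of (323,281). It sits between the fingers (columns 235 and 415), slightly to the near side. I'll check the rib point against two views and the clearance to the bottles.

Run:
```python
from h import *
import pickle
w2=pickle.load(open("w2.pkl","rb"));w3=pickle.load(open("w3.pkl","rb"))
f=lambda p:(150+p[0]/2.5,p[1]/2.5)
for a,b in [((376,318),(321,222)),((379,436),(321,322))]:
    print(tri([ray(w2,f(a),True),ray(w3,b,True)]),onz(w3,b,.034,True))
for p in [(410,95),(450,132),(360,70)]: print(onz(w2,p,0,True).round(3))
for p in [(521,170),(430,60)]: print(onz(w3,p,0.05,True).round(3))
s=state();R=toolR(s)
for k in (-89,89): print("body end",(s["ee_pos"]+R[:,1]*k/1000).round(3))
for P in [(.4975,.352),( .505,.357),(.503,.355)]: print(P,delta(s,(*P,.008)))
```

```text
(array([0.51632012, 0.38064449, 0.00576203]), [np.float64(0.00024055352667688614), np.float64(0.0002405535266770161)]) [0.5203731  0.38683794 0.034     ]
(array([0.48974845, 0.3319449 , 0.0296814 ]), [np.float64(0.0005237261945131894), np.float64(0.0005237261945132686)]) [0.49051465 0.33427199 0.034     ]
[0.654 0.35  0.   ]
[0.679 0.284 0.   ]
[0.615 0.406 0.   ]
[0.627 0.365 0.05 ]
[0.607 0.435 0.05 ]
body end [0.429 0.403 0.063]
body end [0.584 0.316 0.063]
(0.4975, 0.352) (array([54.8, -4.2, 10.8]), None)
(0.505, 0.357) (array([54.8, -0.1,  2.7]), None)
(0.503, 0.355) (array([54.8, -0.9,  5.4]), None)
```

Request:
carry_out([
  {"x": 30, "y": 0, "z": 2, "twist": 0, "grip": 100},
  {"x": 45, "y": 0, "z": 2, "twist": 0, "grip": 100},
  {"x": 54, "y": 0, "z": 2, "twist": 0, "grip": 100},
  {"x": 54, "y": 0, "z": 2, "twist": 0, "grip": 100},
  {"x": 54, "y": 0, "z": 2, "twist": 0, "grip": 0},
  {"x": 54, "y": 0, "z": 2, "twist": 0, "grip": 0},
  {"x": 54, "y": 0, "z": 2, "twist": 0, "grip": 0},
  {"x": 54, "y": 0, "z": 2, "twist": 0, "grip": 0},
  {"x": 54, "y": 0, "z": 2, "twist": 0, "grip": 0},
  {"x": 54, "y": 0, "z": 2, "twist": 0, "grip": 0},
  {"x": 54, "y": 0, "z": 2, "twist": 0, "grip": 0},
  {"x": 54, "y": 0, "z": 2, "twist": 0, "grip": 0},
])

```text
clock: 4.68
ee_pos: [0.5034, 0.3576, 0.0068]
tool_rot: [-171.6, 90.0, 69.1]
wrist_force: [-0.2, 0.2, 0.2]
grip_width: 0.0381
```

Request:
carry_out([
  {"x": 0, "y": 0, "z": 0, "twist": 0, "grip": 0},
  {"x": 0, "y": 0, "z": 0, "twist": 0, "grip": 0},
  {"x": 0, "y": 0, "z": 0, "twist": 0, "grip": 0},
  {"x": 0, "y": 0, "z": 0, "twist": 0, "grip": 0},
  {"x": 0, "y": 0, "z": 0, "twist": 0, "grip": 0},
  {"x": 0, "y": 0, "z": 0, "twist": 0, "grip": 0},
  {"x": 0, "y": 0, "z": 0, "twist": 0, "grip": 0},
  {"x": 0, "y": 0, "z": 0, "twist": 0, "grip": 0},
])

```text
clock: 5.35
ee_pos: [0.5034, 0.3575, 0.0067]
tool_rot: [-97.6, 90.0, 143.1]
wrist_force: [0.1, 0.3, -0.4]
grip_width: 0.012
```

Gripped, with the opening at 12 mm (the rib's thickness). Now I lift slowly to about 0.13 m.

Request:
carry_out([
  {"x": 0, "y": 0, "z": 0, "twist": 0, "grip": 0},
  {"x": 0, "y": 0, "z": 0, "twist": 0, "grip": 0},
  {"x": -10, "y": 0, "z": 0, "twist": 0, "grip": 0},
  {"x": -25, "y": 0, "z": 0, "twist": 0, "grip": 0},
  {"x": -45, "y": 0, "z": 0, "twist": 0, "grip": 0},
  {"x": -65, "y": 0, "z": 0, "twist": 0, "grip": 0},
  {"x": -85, "y": 0, "z": 0, "twist": 0, "grip": 0},
  {"x": -105, "y": 0, "z": 0, "twist": 0, "grip": 0},
  {"x": -120, "y": 0, "z": 0, "twist": 0, "grip": 0},
  {"x": -120, "y": 0, "z": 0, "twist": 0, "grip": 0},
  {"x": -120, "y": 0, "z": 0, "twist": 0, "grip": 0},
  {"x": -120, "y": 0, "z": 0, "twist": 0, "grip": 0},
])

```text
clock: 6.35
ee_pos: [0.5027, 0.3571, 0.126]
tool_rot: [-34.5, 89.9, -153.9]
wrist_force: [0.1, -0.6, -2.1]
grip_width: 0.0114
```

Run:
```python
from h import *
import pickle
s=state();c=cams.calibration("wrist");im=cams.capture("wrist")[:,:,::-1];cv2.imwrite("pics/w4.png",im);pickle.dump((c,s["ee_pos"],toolR(s)),open("w4.pkl","wb"))
print(s["clock"],s["ee_pos"],s["joint_vel"].round(2),s["joints"].round(1),s["wrist_force"],s["grip_width"])
print(toolR(s).round(4))
# target: rib 67mm behind far edge. park far edge 30mm short of flap => 
print(delta(s,(.505-.067-.03,-.0155,.13),(1,0)))
```

```text
6.35 [0.50271519 0.35709769 0.12602643] [0.07 0.98 0.59 0.04 0.01 0.01] [29.  27.5 90.3  0.  62.3 58.3] [ 0.08258295 -0.56802372 -2.14660764] 0.011434536759207246
[[-1.200e-03  8.717e-01 -4.901e-01]
 [-6.000e-04 -4.901e-01 -8.717e-01]
 [-1.000e+00 -7.000e-04  1.100e-03]]
(array([ -3.7, 100.1, 371.2]), np.float64(-29.348833403383168))
```

View pics/w4.png

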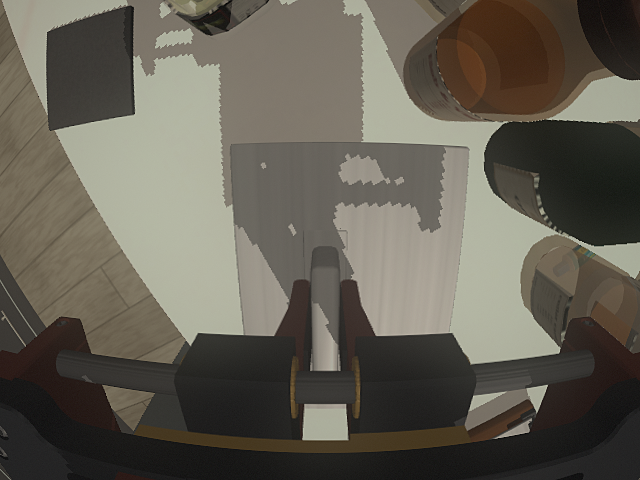

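The plate hangs level between the fingers; its left corners are at (231,145) and (468,148). I'll carry it in front of the board.

Request:
carry_out([
  {"x": 0, "y": 5, "z": 18, "twist": -2, "grip": 0},
  {"x": 0, "y": 12, "z": 48, "twist": -5, "grip": 0},
  {"x": 0, "y": 21, "z": 83, "twist": -9, "grip": 0},
  {"x": 0, "y": 30, "z": 120, "twist": -13, "grip": 0},
  {"x": 0, "y": 39, "z": 157, "twist": -17, "grip": 0},
  {"x": 0, "y": 48, "z": 194, "twist": -20, "grip": 0},
  {"x": 0, "y": 57, "z": 231, "twist": -23, "grip": 0},
  {"x": 0, "y": 66, "z": 268, "twist": -26, "grip": 0},
  {"x": 0, "y": 75, "z": 304, "twist": -28, "grip": 0},
  {"x": 0, "y": 84, "z": 338, "twist": -29.3, "grip": 0},
  {"x": 0, "y": 91, "z": 364, "twist": -29.3, "grip": 0},
  {"x": 0, "y": 93, "z": 375, "twist": -29.3, "grip": 0},
])

```text
clock: 7.4
ee_pos: [0.3988, -0.0174, 0.1258]
tool_rot: [-82.0, 89.9, -172.1]
wrist_force: [0.5, -0.4, -2.4]
grip_width: 0.0118
```

Request:
carry_out([
  {"x": 0, "y": 0, "z": 0, "twist": 0, "grip": 0},
  {"x": 0, "y": 0, "z": 0, "twist": 0, "grip": 0},
  {"x": 0, "y": 0, "z": 0, "twist": 0, "grip": 0},
])

```text
clock: 7.65
ee_pos: [0.4005, -0.0144, 0.1262]
tool_rot: [-127.3, 89.9, 142.7]
wrist_force: [-0.7, -0.3, -3.6]
grip_width: 0.0118
```

Run:
```python
from h import *
import pickle
s=state();c=cams.calibration("wrist");im=cams.capture("wrist")[:,:,::-1];cv2.imwrite("pics/w5.png",im);pickle.dump((c,s["ee_pos"],toolR(s)),open("w5.pkl","wb"))
for n in("side","scene"):cv2.imwrite(f"pics/{n}5.png",cams.capture(n)[:,:,::-1])
print(s["clock"],s["ee_pos"],s["joint_vel"].round(2),s["joints"].round(1),s["wrist_force"],s["grip_width"])
print(toolR(s).round(4))
a=cv2.imread("pics/side5.png");cv2.imwrite("pics/s5z.png",cv2.resize(a[155:285,240:365],None,fx=4.6,fy=4.6,interpolation=2))
```

```text
7.65 [ 0.40051923 -0.01436024  0.12623731] [ 1.1  -0.1  -0.32 -0.34 -0.   -0.15] [-12.   11.8 116.6   0.   51.7 -11.9] [-0.71321014 -0.32572255 -3.56642597] 0.011845088578701183
[[-9.0e-04  1.0e+00 -1.1e-03]
 [ 7.0e-04 -1.1e-03 -1.0e+00]
 [-1.0e+00 -9.0e-04 -7.0e-04]]
```

View pics/w5.png

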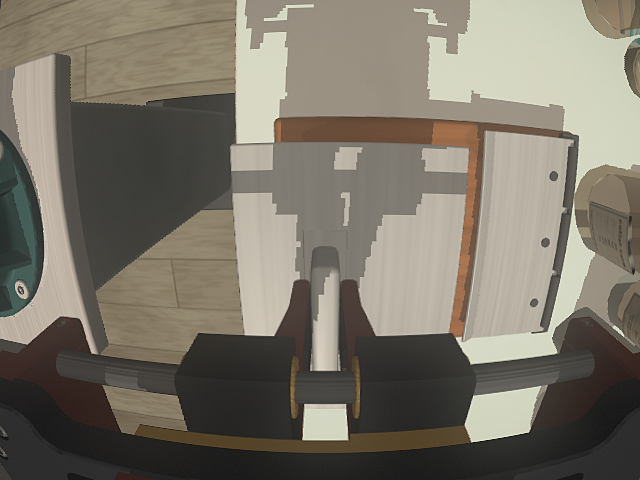

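View pics/s5z.png

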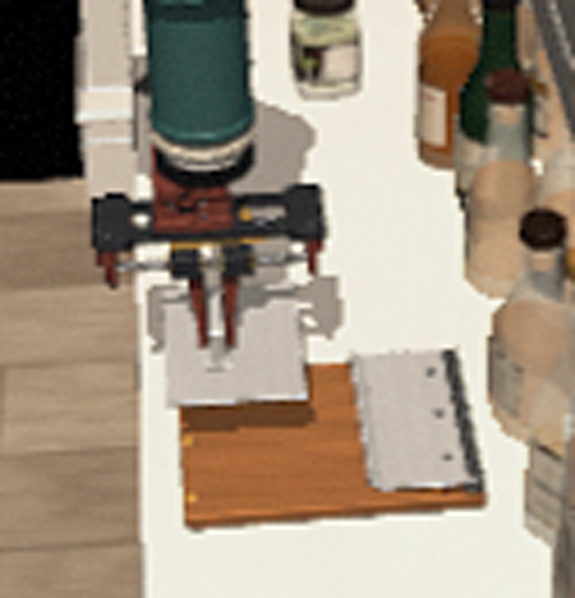

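In the wrist view the plate's far-left corner is at (467,147), and the flap edge runs from (484,131) to (465,338). In the side view the plate is level above the front of the board, at zoomed (165..308, 310..405). Next I'll measure the plate's pose in the hand and re-measure the flap.

Run:
```python
from h import *
import pickle
c,p,R=pickle.load(open("w5.pkl","rb"))
a=cv2.imread("pics/w5.png");cv2.imwrite("pics/w5z.png",cv2.resize(a[110:350,220:500],None,fx=2.8,fy=2.5,interpolation=2))
zt=p[2]-.0027
q={"NL":(231,146),"FL":(467,148),"far lower":(453,333),"near lower":(243,333)}
o={k:onz(c,v,zt,True) for k,v in q.items()}
for k,v in o.items():print(k,v.round(4),(v-p).round(4))
d=o["FL"]-o["NL"];print("yaw L edge",np.degrees(np.arctan2(d[1],d[0])),np.linalg.norm(d))
d=o["FL"]-o["far lower"];print("yaw far",np.degrees(np.arctan2(-d[0],d[1])))
for v in [(484,131),(465,338)]:print("flap edge",onz(c,v,.0355,True).round(4))
for v in [(277,118),(563,133)]:print("board L",onz(c,v,.022,True).round(4))
sd=cams.calibration("side")
g=lambda p:(240+p[0]/4.6,155+p[1]/4.6)
for v in [(170,402),(306,402),(302,312)]:print("side plate",onz(sd,g(v),zt).round(4))
print("FL height tri",tri([ray(c,(467,148),True),ray(sd,g((302,312)))]))
for v in [(352,355),(370,488)]:print("side flap",onz(sd,g(v),.0335).round(4))
```

```text
NL [0.3588 0.0591 0.1235] [-0.0417  0.0734 -0.0027]
FL [0.4666 0.0593 0.1235] [ 0.0661  0.0737 -0.0027]
far lower [ 0.4702 -0.0379  0.1235] [ 0.0697 -0.0235 -0.0027]
near lower [ 0.3579 -0.0364  0.1235] [-0.0426 -0.022  -0.0027]
yaw L edge 0.12896337964247784 0.10775811381919087
yaw far 2.1096441820449554
flap edge [0.5144 0.0686 0.0355]
flap edge [ 0.519  -0.0994  0.0355]
board L [0.367  0.0736 0.022 ]
board L [0.5954 0.0744 0.022 ]
side plate [ 0.3622 -0.0878  0.1235]
side plate [ 0.4671 -0.0984  0.1235]
side plate [0.4719 0.0152 0.1235]
FL height tri (array([0.4763632 , 0.05739575, 0.09213787]), [np.float64(0.0025894617063562716), np.float64(0.0025894617063562473)])
side flap [0.5164 0.0666 0.0335]
side flap [ 0.5159 -0.1035  0.0335]
```

View pics/w5z.png

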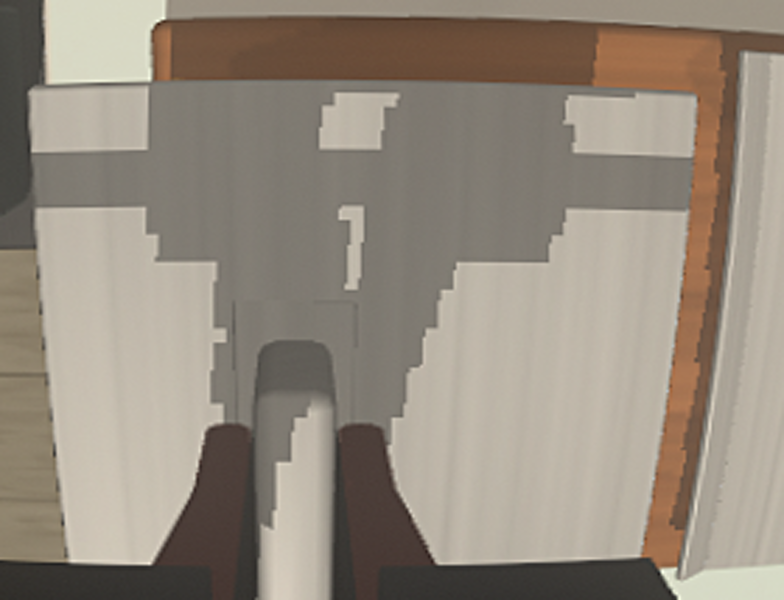

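Run:
```python
from h import *
import pickle
c,p,R=pickle.load(open("w5.pkl","rb"))
sd=cams.calibration("side");sc=cams.calibration("scene")
C=np.array([p[0],p[1],p[2]-.0027])
a=cv2.imread("pics/side5.png")[200:260,265:325];a=cv2.resize(a,None,fx=9,fy=9,interpolation=1)
b=cv2.imread("pics/w5.png")
e=cv2.imread("pics/scene5.png")
for x in(-.043,.067):
  for y in(.075,-.075):
    P=C+[x,y,0];u=np.array(proj(sd,P));w=np.array(proj(c,P,True));v=np.array(proj(sc,P))
    print(x,y,u.round(1),w.round(1),v.round(1))
    cv2.circle(a,tuple(np.int32((u-[265,200])*9+4)),4,(0,0,255),1)
cv2.imwrite("pics/s5zz.png",a)
v=np.array(proj(sc,C));print(v)
u0,v0=int(v[0])-50,int(v[1])-40
e=cv2.resize(e[v0:v0+80,u0:u0+100],None,fx=7,fy=7)
for x in(-.043,.067):
  for y in(.075,-.075):
    P=C+[x,y,0];v=np.array(proj(sc,P));cv2.circle(e,tuple(np.int32((v-[u0,v0])*7+3)),4,(0,0,255),1)
cv2.imwrite("pics/sc5z.png",e)
```

```text
-0.043 0.075 [274.8 217.4] [228.1 142.7] [326.5 261.4]
-0.043 -0.075 [275.7 242.8] [252.2 406.5] [358.3 240.7]
0.067 0.075 [303.7 215.6] [468.9 145.3] [304.6 245.1]
0.067 -0.075 [306.5 240.8] [434.6 403.8] [336.2 225.7]
[333.93906316 244.60484293]
```

View pics/s5zz.png

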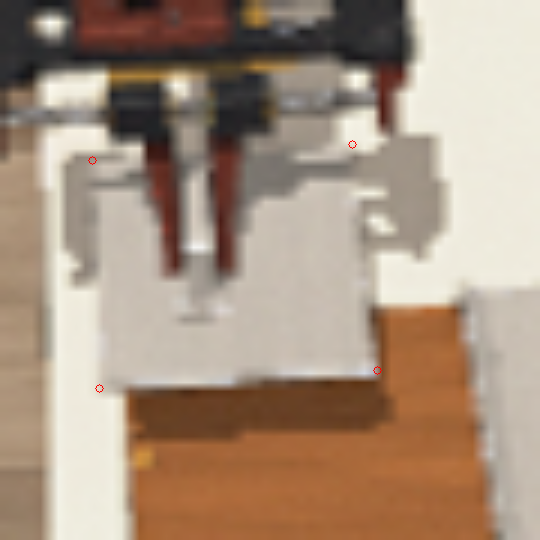

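View pics/sc5z.png

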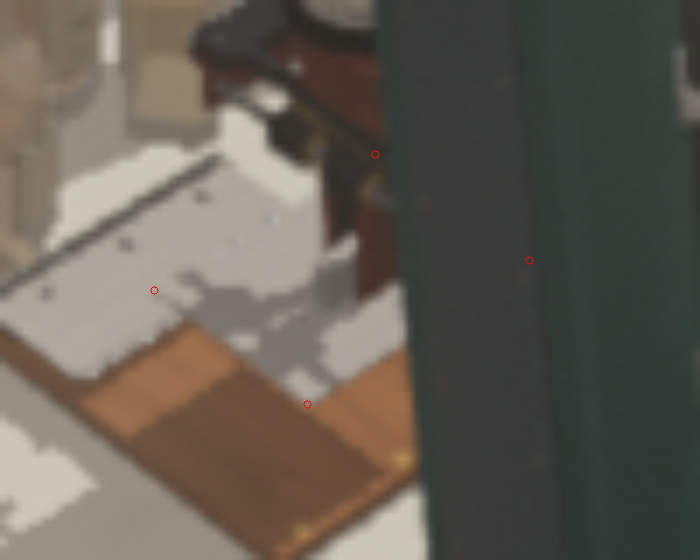

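In the side view the plate's right-hand corners match a level plate, but the far-left corner is about 4 px low. The plate has rolled about the jaw axis by a few degrees, left side low. Pressing it on the open deck should level it. I'll lower it in front of the flap.

Request:
carry_out([
  {"x": 15, "y": 4, "z": 1, "twist": 0, "grip": 0},
  {"x": 35, "y": 9, "z": 1, "twist": 0, "grip": 0},
  {"x": 55, "y": 14, "z": 1, "twist": 0, "grip": 0},
  {"x": 70, "y": 15, "z": 1, "twist": 0, "grip": 0},
  {"x": 78, "y": 15, "z": 1, "twist": 0, "grip": 0},
  {"x": 78, "y": 15, "z": 1, "twist": 0, "grip": 0},
  {"x": 78, "y": 15, "z": 1, "twist": 0, "grip": 0},
])

```text
clock: 8.38
ee_pos: [0.4153, -0.0154, 0.0485]
tool_rot: [-105.7, 89.9, 164.4]
wrist_force: [0.4, 0.1, -2.0]
grip_width: 0.0117
```

Run:
```python
from h import *
s=state();print(s["clock"],s["ee_pos"],s["wrist_force"],s["torque"])
a=cams.capture("side")[:,:,::-1];cv2.imwrite("pics/s6z.png",cv2.resize(a[190:270,255:355],None,fx=7,fy=7,interpolation=2))
```

```text
8.3833 [ 0.41531721 -0.01544295  0.04854615] [ 0.35680835  0.11956858 -2.00269044] [ 0.00380982 -0.05225002 -0.01407694]
```

View pics/s6z.png

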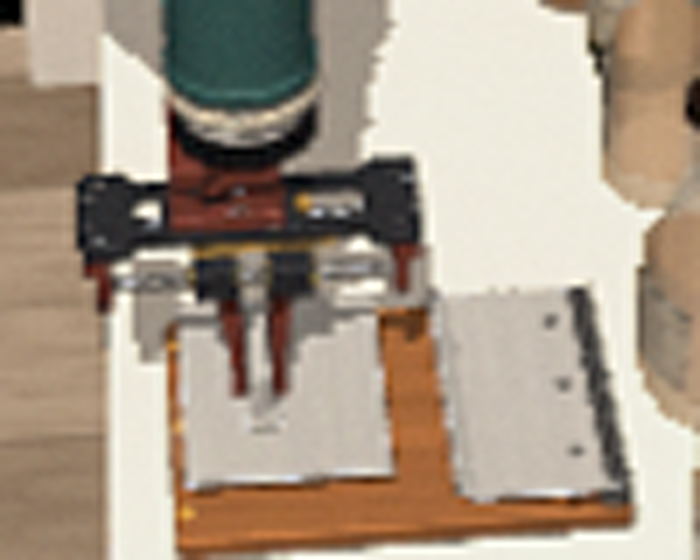

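The plate is above the deck: left edge low near the board's left side, far edge at zoomed x≈385, flap edge at ≈440. Lowering gently now.

Request:
carry_out([
  {"x": 3, "y": 0, "z": 0, "twist": 0, "grip": 0},
  {"x": 6, "y": 0, "z": 0, "twist": 0, "grip": 0},
  {"x": 9, "y": 0, "z": 0, "twist": 0, "grip": 0},
  {"x": 11, "y": 0, "z": 0, "twist": 0, "grip": 0},
  {"x": 13, "y": 0, "z": 0, "twist": 0, "grip": 0},
  {"x": 15, "y": 0, "z": 0, "twist": 0, "grip": 0},
  {"x": 16, "y": 0, "z": 0, "twist": 0, "grip": 0},
  {"x": 17, "y": 0, "z": 0, "twist": 0, "grip": 0},
  {"x": 17, "y": 0, "z": 0, "twist": 0, "grip": 0},
])

```text
clock: 9.18
ee_pos: [0.4156, -0.0159, 0.0315]
tool_rot: [-114.6, 90.0, 155.3]
wrist_force: [0.9, -1.2, -1.5]
grip_width: 0.0115
```

Request:
carry_out([
  {"x": 1, "y": 0, "z": 0, "twist": 0, "grip": 0},
  {"x": 2, "y": 0, "z": 0, "twist": 0, "grip": 0},
  {"x": 2.5, "y": 0, "z": 0, "twist": 0, "grip": 0},
  {"x": 2.5, "y": 0, "z": 0, "twist": 0, "grip": 0},
])

```text
clock: 9.52
ee_pos: [0.4156, -0.0159, 0.0291]
tool_rot: [-126.1, 90.0, 143.8]
wrist_force: [-0.5, 0.2, -1.8]
grip_width: 0.0121
```

Run:
```python
from h import *
import pickle
s=state();print(s["clock"],s["ee_pos"],s["wrist_force"],s["torque"])
c=cams.calibration("wrist");im=cams.capture("wrist")[:,:,::-1];cv2.imwrite("pics/w7.png",im);pickle.dump((c,s["ee_pos"],toolR(s)),open("w7.pkl","wb"))
a=cams.capture("side")[:,:,::-1];a=cv2.resize(a[190:270,255:355],None,fx=7,fy=7,interpolation=2)
sd=cams.calibration("side");p=s["ee_pos"]
for x in(-.043,.067):
  for y in(.075,-.075):
    u=np.array(proj(sd,[p[0]+x,p[1]+y,.026]));cv2.circle(a,tuple(np.int32((u-[255,190])*7+3)),4,(0,0,255),1)
    print(x,y,np.round(proj(c,[p[0]+x,p[1]+y,.026],True)))
cv2.imwrite("pics/s7z.png",a)
```

```text
9.5167 [ 0.41560166 -0.01590919  0.02907408] [-0.51448794  0.17260853 -1.80281266] [-0.04731828 -0.036242    0.07028614]
-0.043 0.075 [228. 143.]
-0.043 -0.075 [252. 406.]
0.067 0.075 [469. 145.]
0.067 -0.075 [434. 403.]
```

View pics/s7z.png

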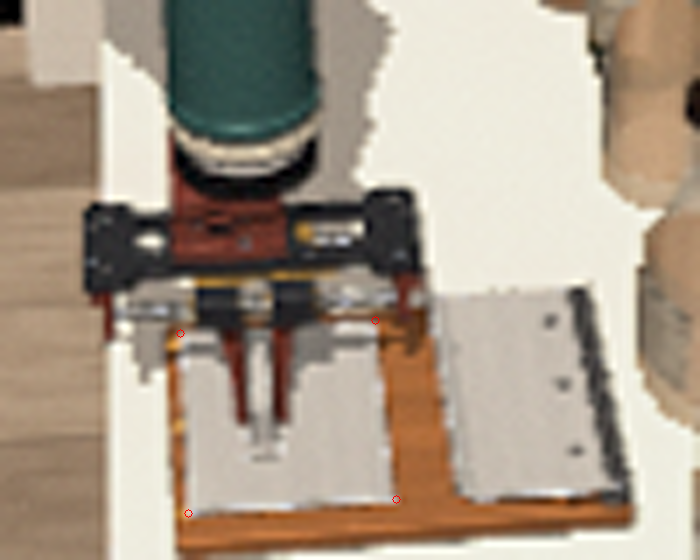

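View pics/w7.png

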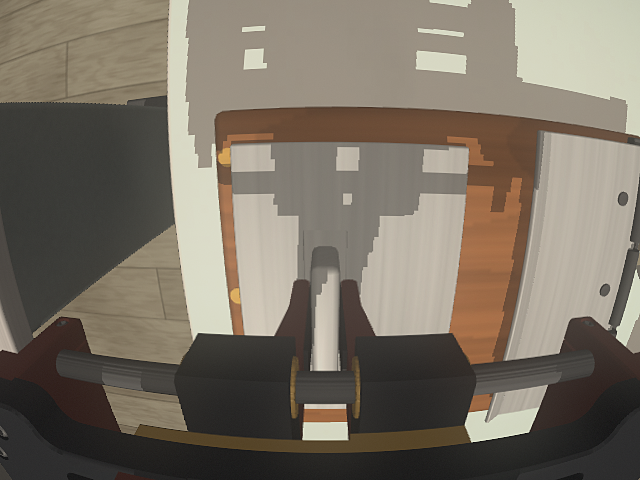

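All four corners now agree with the prediction for a level plate, so the apparent roll was mostly shadow. The far edge is at column ≈467 in the wrist view and the flap edge at ≈538. The force (-1.8 N) is still the hanging weight. I'll lower to light contact.

Request:
carry_out([
  {"x": 0.5, "y": 0, "z": 0, "twist": 0, "grip": 0},
  {"x": 1, "y": 0, "z": 0, "twist": 0, "grip": 0},
  {"x": 1, "y": 0, "z": 0, "twist": 0, "grip": 0},
])

```text
clock: 9.87
ee_pos: [0.4158, -0.016, 0.0286]
tool_rot: [89.7, 90.0, -0.3]
wrist_force: [-1.5, 0.4, 5.2]
grip_width: 0.0123
```

Run:
```python
from h import *
import pickle
s=state();print(s["clock"],s["ee_pos"],s["wrist_force"],s["torque"])
c,p,R=pickle.load(open("w7.pkl","rb"))
for v in [(538,131),(490,420)]:print("flap edge",[onz(c,v,z,True).round(4) for z in (.0345,)])
for v in [(467,146),(452,333),(231,145),(244,333)]:print("plate",onz(c,v,.026,True).round(4))
```

```text
9.8667 [ 0.41576692 -0.01595603  0.02858307] [-1.48726922  0.44623067  5.17640949] [-0.00411987  0.18420535 -0.03689836]
flap edge [array([0.5153, 0.069 , 0.0345])]
flap edge [array([ 0.5204, -0.1035,  0.0345])]
plate [0.4818 0.0587 0.026 ]
plate [ 0.4849 -0.0396  0.026 ]
plate [0.3739 0.058  0.026 ]
plate [ 0.3735 -0.0382  0.026 ]
```

Contact confirmed: 5.2 N up, about 7 N on the deck. In the same view the plate's far edge and the flap edge are parallel. The far edge is 33 mm short of the flap, so the slide is about 64 mm. First part:

Request:
carry_out([
  {"x": -0.2, "y": 4, "z": 0, "twist": 0, "grip": 0},
  {"x": -0.2, "y": 9, "z": 0, "twist": 0, "grip": 0},
  {"x": -0.2, "y": 14, "z": 0, "twist": 0, "grip": 0},
  {"x": -0.2, "y": 19, "z": 0, "twist": 0, "grip": 0},
  {"x": -0.2, "y": 24, "z": 0, "twist": 0, "grip": 0},
  {"x": -0.2, "y": 29, "z": 0, "twist": 0, "grip": 0},
  {"x": -0.2, "y": 34, "z": 0, "twist": 0, "grip": 0},
  {"x": -0.2, "y": 38, "z": 0, "twist": 0, "grip": 0},
  {"x": -0.2, "y": 38, "z": 0, "twist": 0, "grip": 0},
])

```text
clock: 10.62
ee_pos: [0.4494, -0.0152, 0.0284]
tool_rot: [-99.9, 89.6, 170.1]
wrist_force: [0.8, -0.1, -1.7]
grip_width: 0.0121
```

Run:
```python
from h import *
import pickle
s=state();print(s["clock"],s["ee_pos"],s["wrist_force"],s["torque"])
c=cams.calibration("wrist");im=cams.capture("wrist")[:,:,::-1];cv2.imwrite("pics/w8.png",im);pickle.dump((c,s["ee_pos"],toolR(s)),open("w8.pkl","wb"))
a=cams.capture("side")[:,:,::-1];a=cv2.resize(a[190:270,255:355],None,fx=7,fy=7,interpolation=2)
cv2.imwrite("pics/s8z.png",a)
```

```text
10.6167 [ 0.44938327 -0.01523264  0.02836791] [ 0.75039312 -0.12390667 -1.73681307] [ 0.03787888 -0.10412933  0.0576143 ]
```

View pics/s8z.png

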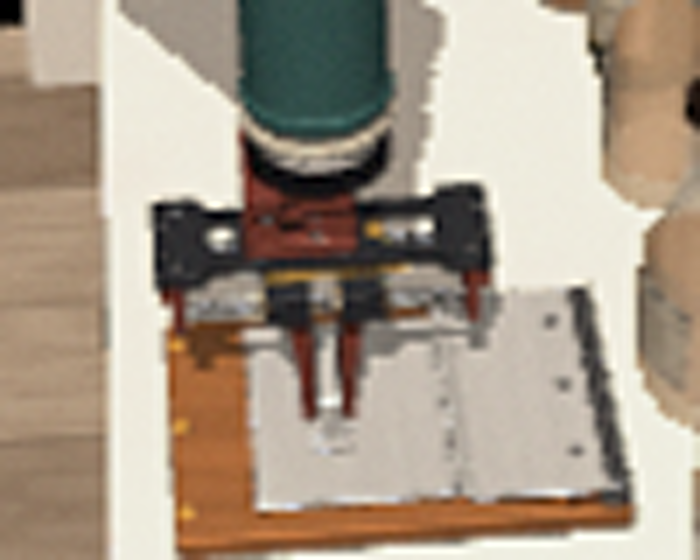

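View pics/w8.png

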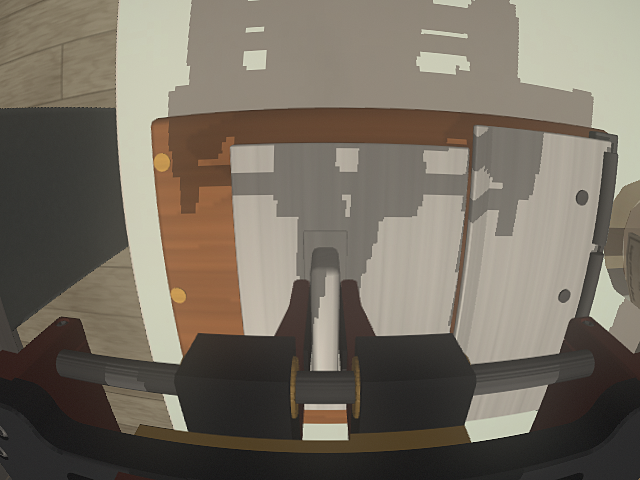

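The far edge is now right at the flap edge: parallel, plate at column 468 and flap at 475. I'll settle, then check the tilt.

Request:
carry_out([
  {"x": 0, "y": 0, "z": 0, "twist": 0, "grip": 0},
  {"x": 0, "y": 0, "z": 0, "twist": 0, "grip": 0},
])

```text
clock: 10.88
ee_pos: [0.4543, -0.0161, 0.0284]
tool_rot: [86.7, 90.0, -3.3]
wrist_force: [0.3, -1.3, -2.1]
grip_width: 0.0117
```

Run:
```python
from h import *
s=state();print(s["clock"],s["ee_pos"],s["wrist_force"],s["torque"],toolR(s).round(4))
```

```text
10.8833 [ 0.45428004 -0.01608255  0.028369  ] [ 0.30793186 -1.27104025 -2.08652278] [-0.01668816 -0.04323202 -0.01957359] [[ 8.e-04  1.e+00 -8.e-04]
 [-0.e+00 -8.e-04 -1.e+00]
 [-1.e+00  8.e-04  0.e+00]]
```

Request:
carry_out([
  {"x": 0, "y": 3, "z": 0, "twist": 0, "grip": 0},
  {"x": 0, "y": 7, "z": 0, "twist": 0, "grip": 0},
  {"x": 0, "y": 11, "z": 0, "twist": 0, "grip": 0},
  {"x": 0, "y": 15, "z": 0, "twist": 0, "grip": 0},
  {"x": 0, "y": 19, "z": 0, "twist": 0, "grip": 0},
  {"x": 0, "y": 23, "z": 0, "twist": 0, "grip": 0},
  {"x": 0, "y": 25, "z": 0, "twist": 0, "grip": 0},
  {"x": 0, "y": 26, "z": 0, "twist": 0, "grip": 0},
  {"x": 0, "y": 26, "z": 0, "twist": 0, "grip": 0},
  {"x": 0, "y": 26, "z": 0, "twist": 0, "grip": 0},
])

```text
clock: 11.72
ee_pos: [0.4794, -0.0159, 0.0283]
tool_rot: [-113.3, 90.0, 156.6]
wrist_force: [0.1, -0.6, -1.7]
grip_width: 0.012
```

Run:
```python
from h import *
import pickle
s=state();print(s["clock"],s["ee_pos"],s["wrist_force"],s["torque"],toolR(s).round(4))
c=cams.calibration("wrist");im=cams.capture("wrist")[:,:,::-1];cv2.imwrite("pics/w9.png",im);pickle.dump((c,s["ee_pos"],toolR(s)),open("w9.pkl","wb"))
a=cams.capture("side")[:,:,::-1];a=cv2.resize(a[190:270,255:355],None,fx=7,fy=7,interpolation=2)
cv2.imwrite("pics/s9z.png",a)
```

```text
11.7167 [ 0.4794348  -0.01593172  0.02829868] [ 0.12215093 -0.60151338 -1.73678949] [ 0.02040002 -0.06019693  0.03507956] [[-5.e-04  1.e+00 -8.e-04]
 [ 2.e-04 -8.e-04 -1.e+00]
 [-1.e+00 -5.e-04 -2.e-04]]
```

View pics/s9z.png

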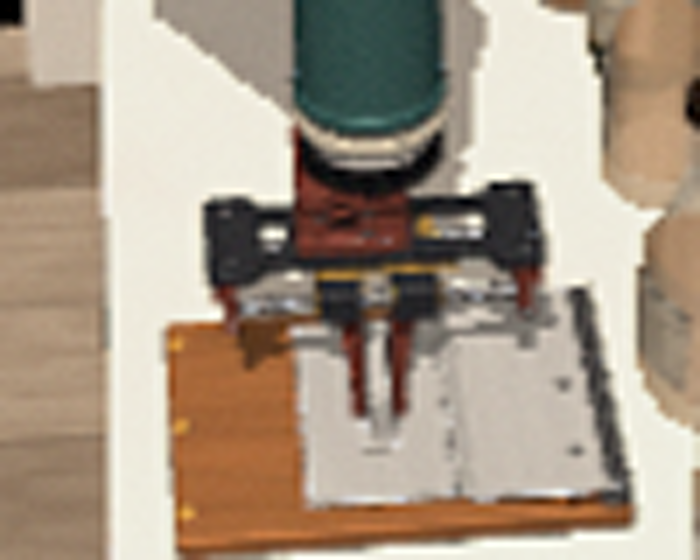

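View pics/w9.png

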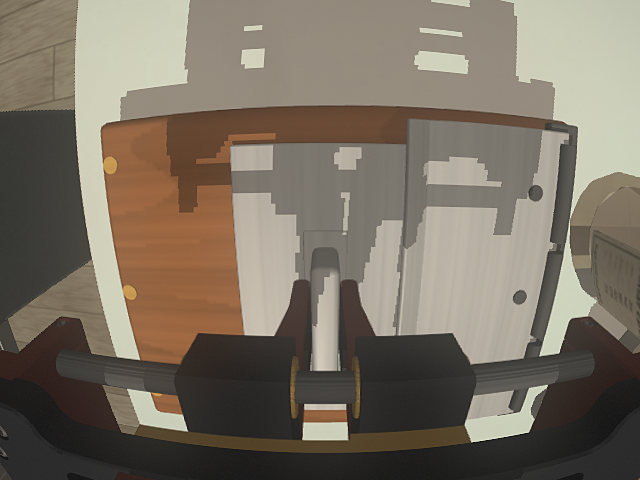

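The plate is under the flap: the flap edge at column ≈407 overlaps it, with the plate still flat and the flap unchanged. Now I press down and check the depth.

Request:
carry_out([
  {"x": 0.5, "y": 0, "z": 0, "twist": 0, "grip": 0},
  {"x": 1, "y": 0, "z": 0, "twist": 0, "grip": 0},
  {"x": 1.5, "y": 0, "z": 0, "twist": 0, "grip": 0},
  {"x": 1.5, "y": 0, "z": 0, "twist": 0, "grip": 0},
  {"x": 1.5, "y": 0, "z": 0, "twist": 0, "grip": 0},
])

```text
clock: 12.23
ee_pos: [0.4794, -0.016, 0.028]
tool_rot: [116.0, 90.0, 25.9]
wrist_force: [-3.2, 0.5, 14.7]
grip_width: 0.0119
```

Run:
```python
from h import *
import pickle
s=state();print(s["clock"],s["ee_pos"],s["wrist_force"],s["torque"],toolR(s).round(4))
c,p,R=pickle.load(open("w9.pkl","rb"))
n=onz(c,(231,146),.026,True);e=onz(c,(408,120),.0345,True);e2=onz(c,(398,333),.0345,True);n2=onz(c,(244,333),.026,True)
print(n.round(4),n2.round(4),e.round(4),e2.round(4),"depth L",n[0]+.11-e[0],"depth mid",n2[0]+.11-e2[0])
```

```text
12.2333 [ 0.479416   -0.01599035  0.0280407 ] [-3.20182705  0.51902525 14.72343583] [0.14897236 0.67924009 0.02136668] [[ 0.e+00  1.e+00 -8.e-04]
 [ 0.e+00 -8.e-04 -1.e+00]
 [-1.e+00  0.e+00 -0.e+00]]
[0.4379 0.0575 0.026 ] [ 0.4375 -0.0377  0.026 ] [0.5148 0.0688 0.0345] [ 0.5161 -0.0322  0.0345] depth L 0.033112028086771605 depth mid 0.03134786274044821
```

Depth is 31–33 mm and the force is 14.7 N up. I'll press slightly more, then settle and check.

Request:
carry_out([
  {"x": 0.3, "y": 0, "z": 0, "twist": 0, "grip": 0},
  {"x": 0.6, "y": 0, "z": 0, "twist": 0, "grip": 0},
  {"x": 0.6, "y": 0, "z": 0, "twist": 0, "grip": 0},
  {"x": 0.6, "y": 0, "z": 0, "twist": 0, "grip": 0},
  {"x": 0.6, "y": 0, "z": 0, "twist": 0, "grip": 0},
  {"x": 0.6, "y": 0, "z": 0, "twist": 0, "grip": 0},
])

```text
clock: 12.73
ee_pos: [0.4794, -0.016, 0.028]
tool_rot: [78.3, 90.0, -11.7]
wrist_force: [-5.4, 0.8, 23.4]
grip_width: 0.0119
```

Request:
carry_out([
  {"x": 0, "y": 0, "z": 0, "twist": 0, "grip": 0},
  {"x": 0, "y": 0, "z": 0, "twist": 0, "grip": 0},
  {"x": 0, "y": 0, "z": 0, "twist": 0, "grip": 0},
  {"x": 0, "y": 0, "z": 0, "twist": 0, "grip": 0},
  {"x": 0, "y": 0, "z": 0, "twist": 0, "grip": 0},
  {"x": 0, "y": 0, "z": 0, "twist": 0, "grip": 0},
])

```text
clock: 13.23
ee_pos: [0.4794, -0.016, 0.028]
tool_rot: [79.0, 90.0, -11.0]
wrist_force: [-5.5, 0.1, 24.2]
grip_width: 0.012
```

Run:
```python
from h import *
s=state();print(s["clock"],s["ee_pos"],s["wrist_force"],s["joint_vel"].round(2),s["grip_width"])
c=cams.calibration("wrist");im=cams.capture("wrist")[:,:,::-1];cv2.imwrite("pics/w10.png",im)
a=cams.capture("side")[:,:,::-1];a=cv2.resize(a[190:270,255:355],None,fx=7,fy=7,interpolation=2)
sd=cams.calibration("side");p=s["ee_pos"]
for x in(-.043,.067):
  for y in(.075,-.075):
    u=np.array(proj(sd,[p[0]+x,p[1]+y,.026]));cv2.circle(a,tuple(np.int32((u-[255,190])*7+3)),4,(0,0,255),1)
cv2.imwrite("pics/s10z.png",a)
```

```text
13.2333 [ 0.4794054  -0.01597821  0.02801725] [-5.46658032  0.14231928 24.21014958] [ 0.07  0.15 -0.09 -0.14 -0.12 -0.05] 0.012007206106005216
```

View pics/s10z.png

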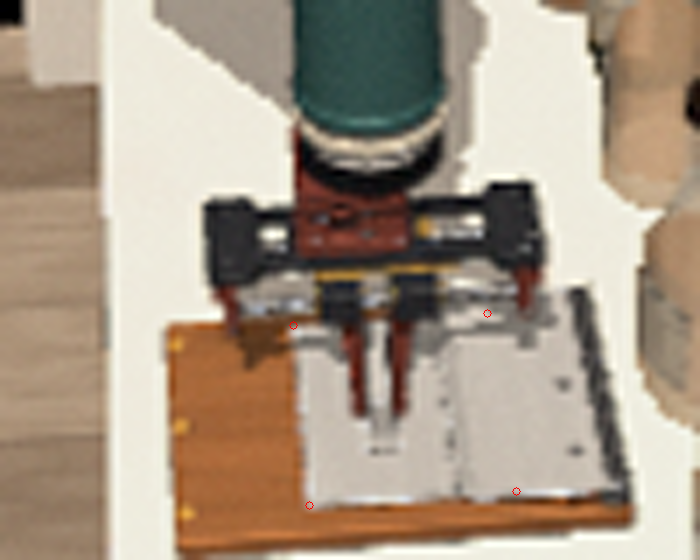

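View pics/w10.png

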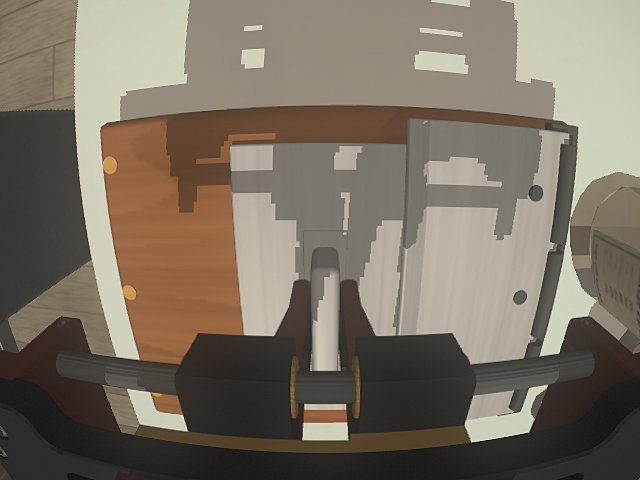

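The visible front corners of the plate match the flat-on-deck prediction. The flap edge is unchanged, still covering the plate at column ≈407. The force is a steady 24 N and the arm is at rest, so I'm handing in.

Run:
```python
from rig import workorder,state
print(workorder.hand_in());s=state();print(s["clock"],s["wrist_force"],s["ee_pos"])
```

```text
the job is handed in; nothing more can be done
None
the job is handed in; nothing more can be done
```

I picked the plate up by its rib, laid it on the open deck, slid it under the flap and pressed it down. I handed the job in at about 13.3 s, with the rib still gripped and the plate pressed down. No verdict is reported.

**Last checks:**
- **Depth:** the far edge is about 31–33 mm behind the flap edge in the wrist view, and about 30 mm by the rib position.
- **Alignment:** the plate and the flap edge are parallel, and the plate is centred on the board within a few mm.
- **Flatness:** the front corners match the flat-on-deck prediction, and the tool is vertical within 0.1°.
- **Flap:** it looked unchanged in the wrist and side views; I did not measure its angle.
- **Force:** a steady 24 N upward on the wrist, so about 26 N on the board, with 12 mm of grip opening on the rib and the arm at rest.
- **Bystanders:** the bystander objects were not touched on the planned path, but I did not re-measure them.

**Checks that disagreed:**
- **Roll in the air:** the side view once suggested the carried plate had rolled several degrees, left side low. On the deck all four corners matched a level plate, so I put it down mostly to shadow.
- **Yaw from the wrist view:** far-edge and flap-edge yaw both read about 1.7–2° there. Because both edges were off by the same amount, I took it as a lens or calibration bias.
- **Contact during the slide:** the light contact was lost, so the plate went under the flap just touching or slightly above the deck before the final press.

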